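# Fit the bayonet breather cap to a hydraulic power pack

### The arm

A 6-joint arm with a two-finger parallel gripper is mounted at the origin on the work surface. World frame = base frame: x ahead of the robot, y to its left, z up, the work surface at z = 0. Lengths are in m, angles in rad, forces in N, time in s.
With the tool pointing down it reaches from about 0.25 to 0.775 m from the base axis. Payload 4 kg.
Tool frame: the origin (TCP) lies on the centre line of the jaws, within the pads' length; the fingertips stand 19 mm ahead of it and the grasp point (between the pads) is the TCP (arm.tip_extent is the distance from the TCP to the fingertips, in m); z points along the fingers, x is the direction in which the jaws open and shut, and the axes are right-handed (so a half turn about z gives the same grasp; the last joint's range is limited). The gripper opens to 94 mm and grips with 3 to 60 N. Pads are 16 mm wide; open, the fingers measure 119 mm over their backs; the gripper's body (75 mm by 177 mm) begins 78 mm behind the grasp point.
Start: joints at [1.145, 0.087, 1.371, -0, 1.684, -0.103], TCP at [0.174, 0.522, 0.225] pointing down, gripper open.
Joint ranges: [-3.1, 3.1], [-0.76, 2.03], [0.27, 2.55], [-1.08, 4.22], [0.17, 2.65], [-2.57, 2.57]. Speed limits (rad/s): [2.79, 2.79, 3.14, 3.14, 3.14, 3.14].

### API

Orientations are given as a unit quaternion [x, y, z, w].
In Python, from bench import arm, cams gives the robot as it stands. The module is installed in compiled form; this text tells all that it offers. Calls block until the motion is done:
- arm.reach(position, orientation): joint-space move of the TCP to a pose.
- arm.line_to(position, rotation=None, vel=0.15): straight line of the TCP; rotation=None keeps the orientation; vel is the mean speed in m/s.
- arm.movej(angles): joint-space move.
- arm.release() and arm.close(strength=None): open the fingers fully, or close them until they stop; strength is the grip in N (None keeps the last).
- arm.pause(seconds).
- arm.ik(position, orientation): joint angles nearest the present ones, or None.
- arm.state(): the state.
- cams.grab_frame(name): name is "side" or "top" or "wrist"; returns a dict with "frame" (420x560x3 uint8, blue, green, red), "mtx" (3x3 intrinsics, pixels), "k1" (the pictures are not rectified: a ray, as slopes to the right and down, at radius r is drawn at 1 + k1 r^2 times it, then the intrinsics apply), "origin" and "rotation" of the camera in the world. Camera axes: x right, y up, looking along -z (the intrinsics and any distortion apply to the point x, -y, -z); pixel columns grow to the right and rows downward; lengths in m; the calibration is good to about 2 mm. A picture is of the moment at which its call begins. There is no depth.
A pose or a line that the arm cannot do raises arm.Unreachable and nothing moves.
- arm.job_done(): hands the job in, once; it reports no verdict.
The state is a dict: "time_s": time; "qpos": joint angles; "joint_vel": joint speeds; "joint_torque": joint torques, N m; "tcp_pos": TCP position; "tcp_rot": TCP orientation; "ft_force": force on the tool from outside, world axes, zero at the start; "moment": the same for the moment, N m; "width": finger opening in m.
Only numpy, scipy, OpenCV 4.12 (cv2) and the standard library are available. Lean on these libraries where they do the work, as an engineer would, in place of code of your own. Each camera call takes 0.05 s, during which the arm holds its last target.

### The job

The filler neck of the hydraulic power pack is still closed by its yellow shipping plug: pull the plug out and put it in the green bin, then fit the black breather cap in the neck. Feel for the notches with light pressure (the cap must never be leaned on or wrenched hard), push the cap down against its spring, turn it a quarter turn clockwise until it locks, and let go. Leave the other parts on the bench where they are.

Things in the scene. Friction and masses are not known exactly. Their poses are not given: they have to be found in the camera images.
- tank: Hydraulic power pack, fixed on the bench: blue tank with a grey cover plate, 212 mm (x) by 352 mm (y), cover 140 mm above the bench; origin at its underside centre. A motor lies on the +y half of the cover, up to 285 mm above the bench, its nearest side 135 mm from the neck's axis. A valve block, 105 mm high, is centred 90 mm (+x) and 105 mm (+y) from the neck's axis.
- filler (a point): Centre of the steel filler neck's rim, on its vertical axis; axes as the tank. Neck 56 mm in diameter, rim 38 mm above the cover. Its mouth is a flat inward lip, bore 34 mm, with two opposite notches 14.5 mm wide for the cap's lugs. The neck was bolted on by hand: the line through the notches lies anywhere within 38 deg of the tank's x axis, not measured; see it once the plug is out, or feel it.
- neck_lip (a point): Point on the neck's axis 7 mm below the rim: the lip is this thick. Turned clockwise (from above) below it, the lugs run to a stop about 88 deg from the notches; over the last 10 deg the lip is only 4.5 mm thick, a pocket into which the cap's spring lifts the lugs: locked. Anticlockwise is blocked at the notches. Lugs enter the notches at up to 7 deg off if well centred, 2 deg if not.
- cap_center (a point): Black breather cap standing on its stem, 59 mm high: point on its axis half-way up. Its height over filler: 19.5 mm with lugs on top of the lip; 14.5 in the notches, gasket just touching the rim; 8.5 or less (solid stop at 4.5) to turn under the lip; 11 when locked; 8.5 if let go part-turned. Over 50 N on it in all (lugs and gasket added, pressing or turning) spoils it; 8 to 15 N will do.
- cap_bar (a point): Centre of the cap's black grip bar, on the cap's axis 46 mm above its underside: 50 mm long along the cap's x axis (in line with the lugs), 12 mm wide, 26 mm tall (33 to 59 mm above the underside), on a round cover 66 mm in diameter and 5 mm thick whose skirt (61 mm inside) reaches down to 19 mm above the underside.
- cap: The cap, 0.11 to 0.2 kg; origin at its underside centre. Stem 31 mm in diameter, its lowest 6 mm tapered to 27 mm as a lead-in for the bore; 10 to 14 mm up, two opposite lugs along the cap's x axis, 43 mm over both, 10 mm wide. Round the stem a sprung gasket ring, lower face 15 mm above the underside, is pressed up by the neck's rim, 10 mm at most: 4 N to start, 12 N at the end.
- plug_center (a point): Yellow plastic shipping plug sitting loosely in the filler neck: point on its axis, half-way up its 42 mm. Round grip knob on top, 20 mm in diameter, from 5 mm below to 21 mm above this point; below it a flange 53 mm in diameter and 4 mm thick resting on the rim, and a stem 30 mm in diameter, 12 mm deep in the neck.
- plug: The same plug, 0.04 kg; origin at its underside centre.
- bin_floor (a point): Green plastic parts bin, fixed: this point is the centre of its inner floor, 4 mm above the bench; 172 mm (x) by 152 mm (y) inside, walls 55 mm high.
- hub: Bystander: turned steel coupling hub, 68 mm in diameter, 50 mm high; origin at its underside centre. Leave it.
- wrench: Bystander: steel wrench, 200 mm long, lying flat. Leave it.
- bearing: Bystander: steel bearing ring, 62 mm in diameter, 16 mm high; origin at its underside centre. Leave it.
Mind the look-alikes: they are no part of the job. What is meant by the plug is not brown, and is the larger of those in its own colour.

How it is judged:
On the way, in this order (a step that is already met when the one before it is completed fails the run):
1. the shipping plug lies in the bin, let go (x of plug_center in the frame of bin_floor between -0.09 and 0.09 m and y of plug_center in the frame of bin_floor between -0.08 and 0.08 m and z of plug_center in the frame of bin_floor below 0.045 m and contact force between the fingers and plug below 0.1 N), for 0.2 s.
2. the cap's lugs are in the neck and pushed down below the lip against the spring (z of cap_center in the frame of filler below 0.0088 m and horizontal distance between cap_center and filler below 0.005 m and angle between cap's own z axis and vertical below 0.15 rad), for 0.1 s.
At the end, for the whole second after the job is handed in: The cap is locked in the neck and let go: its lugs are up in the lock pockets, so that its centre stands 11 mm (9.7 to 12.3) above the neck's rim, within 4 mm of the neck's axis and upright within 0.06 rad, at rest; the yellow plug lies at rest in the green bin (z of cap_center in the frame of filler between 0.0097 and 0.0123 m and horizontal distance between cap_center and filler below 0.004 m and angle between cap's own z axis and vertical below 0.06 rad and linear speed of cap below 0.01 m/s and x of plug_center in the frame of bin_floor between -0.09 and 0.09 m and y of plug_center in the frame of bin_floor between -0.08 and 0.08 m and z of plug_center in the frame of bin_floor below 0.045 m and linear speed of plug below 0.02 m/s); the robot touches nothing.
It fails at once if the cap is leaned on or wrenched with more than 50 N against the power pack (contact force between cap and tank above 50 N).
It fails at once if a bystander is moved by more than 20 mm (distance of any of hub, wrench, bearing from where it was at the start of the episode above 0.02 m).
It also fails if it takes over 72 s, if anything falls off the work surface, if the arm or the gripper's body presses on something with over 40 N, if the wrist force passes 120 N, or if a joint passes its speed limit or range.

## Working session

There is one attempt and no reset: what is moved stays moved. The work goes in short steps, each a Python script; the robot and the scene stay as the last script left them, time stands still between calls to the robot, and variables do not carry over. Pictures are saved under pics/ and viewed, and the job is handed in when it is done.

```bash
mkdir -p pics; cat > h.py <<'E'
import numpy as np, cv2
from bench import arm, cams
from scipy.spatial.transform import Rotation as R
def grab(n,save=None):
    f=cams.grab_frame(n)
    if save: cv2.imwrite('pics/'+save,f['frame'])
    return f
def rays(f,uv):
    K=np.array(f['mtx'],float); uv=np.atleast_2d(np.array(uv,float))
    d=cv2.undistortPoints(uv.reshape(-1,1,2),K,np.array([f['k1'],0,0,0,0],float)).reshape(-1,2)
    v=np.c_[d[:,0],-d[:,1],-np.ones(len(d))]
    rot=np.array(f['rotation'],float)
    M=rot if rot.shape==(3,3) else R.from_quat(rot).as_matrix()
    return np.array(f['origin'],float), v@M.T
def onplane(f,uv,z):
    o,d=rays(f,uv); return o+d*((z-o[2])/d[:,2])[:,None]
def proj(f,P):
    rot=np.array(f['rotation'],float)
    M=rot if rot.shape==(3,3) else R.from_quat(rot).as_matrix()
    c=(np.atleast_2d(P)-np.array(f['origin']))@M
    s=np.c_[c[:,0]/-c[:,2],-c[:,1]/-c[:,2]]
    r2=(s**2).sum(1,keepdims=True); s=s*(1+f['k1']*r2); K=np.array(f['mtx'])
    return np.c_[K[0,0]*s[:,0]+K[0,2],K[1,1]*s[:,1]+K[1,2]]
def down(yaw): # tool z down, tool x at yaw
    c,s=np.cos(yaw),np.sin(yaw)
    return R.from_matrix(np.array([[c,s,0],[s,-c,0],[0,0,-1]])).as_quat()
def st():
    s=arm.state(); return s
E
python3 - <<'E'
from h import *
for n in ['side','top','wrist']:
    f=grab(n,n+'0.png'); print(n,f['mtx'],f['k1'],f['origin'],f['rotation'])
s=st();print(s)
print(arm.tip_extent)
E
```

```text
side [[507.84767105   0.         274.4519143 ]
 [  0.         507.84767105 215.10858225]
 [  0.           0.           1.        ]] -0.08677386779707456 [0.45389107 0.77424192 0.70714966] [-0.02141107  0.47121738  0.88025862 -0.05138588]
top [[454.05737632   0.         273.7626562 ]
 [  0.         454.05737632 208.24715241]
 [  0.           0.           1.        ]] 0.014080529852909437 [ 0.41783566 -0.05567294  1.07728678] [-0.0341212   0.05345004  0.70734508 -0.70401831]
wrist [[360.11900696   0.         278.36107757]
 [  0.         360.11900696 211.91729075]
 [  0.           0.           1.        ]] -0.07063836540440324 [0.10190377 0.54506706 0.38373316] [-0.10878439 -0.07702906  0.57974125  0.80382372]
{'time_s': 0.15, 'qpos': array([ 1.14487594e+00,  8.78358302e-02,  1.37190064e+00, -1.39218884e-05,
        1.68356971e+00, -1.03110281e-01]), 'joint_vel': array([-0.00140114, -0.00202414, -0.00461874, -0.00119945,  0.00263161,
        0.00174252]), 'joint_torque': array([ 1.40028631e-03, -3.40642262e+01, -3.02793109e+01,  7.19305454e-02,
        3.05138121e-02, -1.08420231e-04]), 'tcp_pos': array([0.17433535, 0.52124093, 0.22354863]), 'tcp_rot': array([ 8.11551993e-01,  5.84279581e-01, -7.39697278e-04,  4.32365017e-04]), 'ft_force': array([0.13266608, 1.30032042, 0.4845132 ]), 'moment': array([-0.08057892,  0.00325068, -0.02929388]), 'width': 0.09423717763905051}
0.019
```

View pics/side0.png

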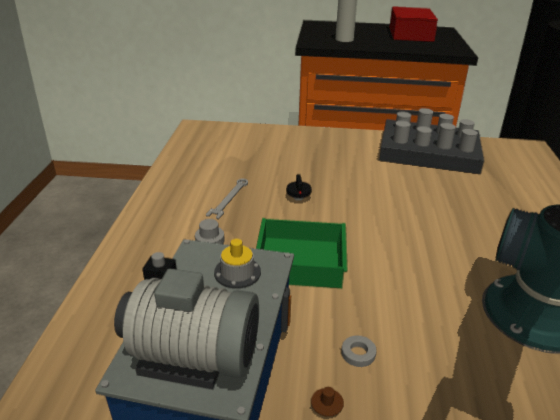

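View pics/top0.png

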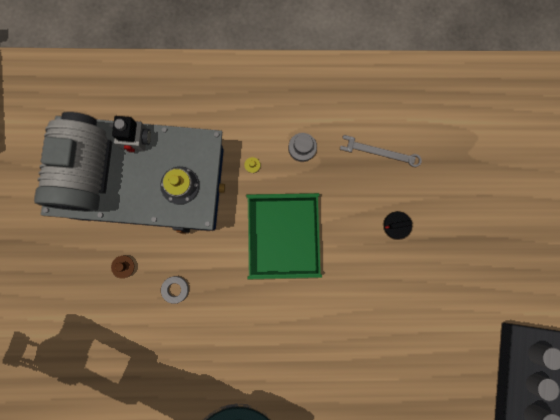

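View pics/wrist0.png

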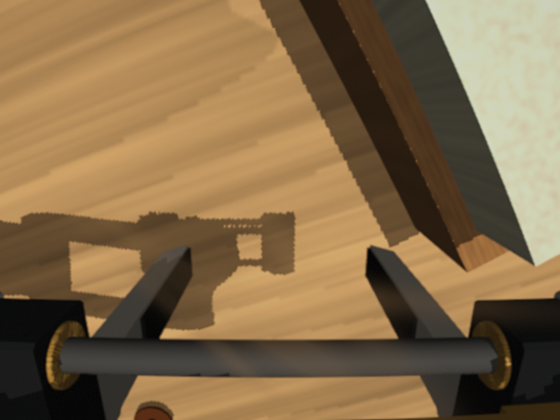

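Candidates for the plug: the yellow one in the neck at top (177,181), a small yellow one on the bench at (252,165), and a brown one at (123,266). I choose the larger yellow one in the neck and will check it in a close crop. The only black cap is at top (398,225).

```bash
python3 - <<'E'
from h import *
f=grab('top'); s=grab('side')
a=cv2.resize(f['frame'][150:215,140:275],None,fx=5,fy=5,interpolation=cv2.INTER_CUBIC)[:, :675]
b=cv2.resize(f['frame'][200:250,370:425],None,fx=5,fy=5,interpolation=cv2.INTER_CUBIC)
c=cv2.resize(s['frame'][165:210,270:330],None,fx=5,fy=5,interpolation=cv2.INTER_CUBIC)
im=np.zeros((325+250,680,3),np.uint8); im[:a.shape[0],:a.shape[1]]=a; im[325:575,:275]=b; im[325:550,300:600]=c
cv2.imwrite('pics/crop1.png',im)
def mask(f,lo,hi):
    h=cv2.cvtColor(f['frame'],cv2.COLOR_BGR2HSV); return cv2.inRange(h,lo,hi)
for n,g in (('top',f),('side',s)):
    for nm,lo,hi in (('yellow',(24,170,80),(35,255,255)),('green',(50,120,30),(75,255,255)),('dark',(0,0,0),(180,255,40))):
        m=mask(g,lo,hi); k,l,stt,ce=cv2.connectedComponentsWithStats(m)
        for i in range(1,k):
            if stt[i,4]>60: print(n,nm,stt[i],ce[i].round(1))
E
```

```text
top yellow [245 158  15  14 163] [252.1 164.6]
top yellow [164 170  25  24 423] [175.8 181.6]
top green [ 247  194   74   85 5798] [283.6 235.6]
top dark [ 81 115  16  11  97] [ 88.6 119.6]
top dark [112 116  25  26 425] [125.2 129.9]
top dark [141 128   9  17  72] [144.  136.6]
top dark [ 68 141   8  26 104] [ 72.3 154.2]
top dark [ 42 140  71  71 642] [ 94.6 183.4]
top dark [213 146  10  84 209] [217.9 188.2]
top dark [183 172  16  25 121] [191.9 184.8]
top dark [251 198  55   3  61] [276.4 199. ]
top dark [384 212  28  27 574] [397.7 224.9]
top dark [ 495  323   65   97 1139] [505.7 368.8]
top dark [531 340  21  12 145] [541.4 345. ]
top dark [529 371  20  14 128] [538.6 375.9]
top dark [527 400  25  20 274] [539.6 408.1]
top dark [206 406  63  14 597] [237.5 413.9]
side green [ 256  218   91   70 4461] [308.2 249.7]
side dark [ 500    0   60  159 6152] [537.3  80. ]
side dark [ 296   21  182   44 4911] [382.5  44.3]
side dark [317  76 133   9 286] [383.5  80.1]
side dark [315 106  82   7 158] [353.9 108.8]
side dark [ 380  148  102   25 1251] [430.7 160.1]
side dark [287 175  24  23 333] [298.3 188.7]
side dark [ 496  205   64   92 3317] [537.4 251. ]
side dark [143 258  33  21 382] [157.5 268.7]
side dark [ 483  275   67   70 2430] [511.6 307.7]
side dark [280 297   8  36 206] [283.7 314.2]
side dark [243 303  15  65 572] [250.2 336. ]
side dark [ 136  360   83   29 1120] [176.9 373.3]
```

View pics/crop1.png

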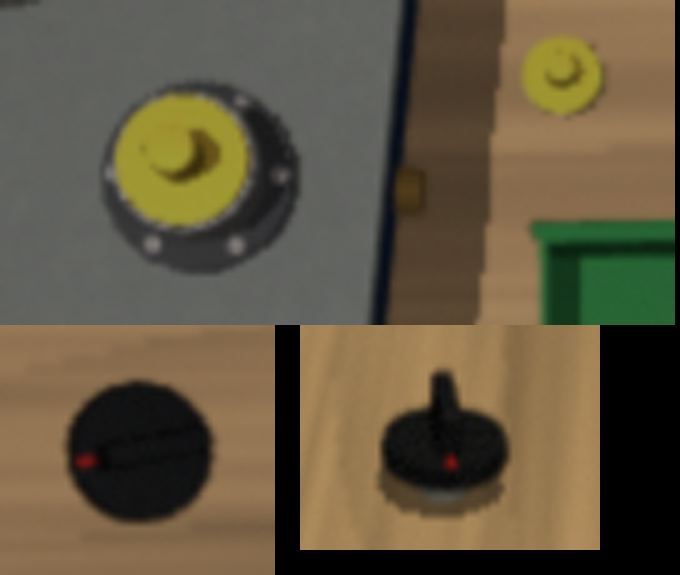

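The crop confirms it: the larger yellow plug is in the neck, its flange centred at about (176,182). The cap is black with a disc centre near (398,225), its bar running nearly along the image x direction and a red mark at the +y end.

```bash
python3 - <<'E'
from h import *
f=grab('top'); s=grab('side')
h=cv2.cvtColor(f['frame'],cv2.COLOR_BGR2HSV)
def comp(m,near):
    k,l,stt,ce=cv2.connectedComponentsWithStats(m)
    i=min(range(1,k),key=lambda i: np.hypot(*(ce[i]-near))+(1e3 if stt[i,4]<60 else 0)); return (l==i).astype(np.uint8)
m=comp(cv2.inRange(h,(22,120,40),(36,255,255)),(176,182))
c,_=cv2.findContours(m,cv2.RETR_EXTERNAL,cv2.CHAIN_APPROX_NONE); e=cv2.fitEllipse(cv2.convexHull(c[0])); print('flange',e, onplane(f,e[0],0.180))
m=comp(cv2.inRange(h,(0,0,0),(180,255,45)),(398,225))
c,_=cv2.findContours(m,cv2.RETR_EXTERNAL,cv2.CHAIN_APPROX_NONE); e=cv2.fitEllipse(cv2.convexHull(c[0])); print('cap',e, onplane(f,e[0],0.031))
red=cv2.inRange(h,(0,150,60),(6,255,255))|cv2.inRange(h,(174,150,60),(180,255,255))
red[:, :370]=0; red[:,430:]=0
ys,xs=np.nonzero(red); print('red',xs.mean(),ys.mean(),onplane(f,[xs.mean(),ys.mean()],0.033))
# bin floor / rim corners
g=comp(cv2.inRange(h,(45,100,30),(80,255,255)),(284,236))
c,_=cv2.findContours(g,cv2.RETR_EXTERNAL,cv2.CHAIN_APPROX_NONE); r=cv2.minAreaRect(c[0]); b=cv2.boxPoints(r); print(r); P=onplane(f,b,0.059); print('bin rim',P.round(3),P.mean(0))
# tank cover corners
# side view yellow
hs=cv2.cvtColor(s['frame'],cv2.COLOR_BGR2HSV); m=cv2.inRange(hs,(18,150,60),(36,255,255)); 
k,l,stt,ce=cv2.connectedComponentsWithStats(m)
for i in range(1,k):
    if stt[i,4]>60: print(stt[i],ce[i])
print(f['frame'][235,200],f['frame'][200,140],f['frame'][160,235])
E
```

```text
flange ((175.92784118652344, 181.5677032470703), (25.51949691772461, 26.440326690673828), 93.94467163085938) [[0.58376828 0.11416833 0.18      ]]
cap ((397.4413757324219, 224.98719787597656), (26.956392288208008, 27.982200622558594), 99.84701538085938) [[ 0.50800477 -0.37241744  0.031     ]]
red 386.6666666666667 226.88888888888889 [[ 0.50350157 -0.34648688  0.033     ]]
((283.5258483886719, 235.57168579101562), (84.44536590576172, 73.07516479492188), 88.61964416503906)
bin rim [[ 0.577 -0.021  0.059]
 [ 0.581 -0.187  0.059]
 [ 0.39  -0.188  0.059]
 [ 0.388 -0.026  0.059]] [ 0.48387371 -0.10568239  0.059     ]
[221 238  31  27 586] [236.29692833 252.84982935]
[ 77 109 136] [95 99 97] [46 65 82]
```

```bash
python3 - <<'E'
from h import *
arm.line_to([0.174,0.521,0.40],vel=0.25)
print(st()['time_s'])
arm.reach([0.56,0.10,0.38],down(0.2)); print(st()['time_s'],st()['tcp_pos'])
f=grab('wrist','w1.png'); print(proj(f,[[0.584,0.114,0.182]]),f['origin'])
M=R.from_quat(st()['tcp_rot']).as_matrix(); print('cam in tool',(np.array(f['origin'])-st()['tcp_pos'])@M)
# grip depth precompute
E
```

```text
1.2
3.2583 [0.55976338 0.10093324 0.38018416]
[[304.0788193  183.15180783]] [0.54448981 0.17523183 0.5404832 ]
cam in tool [-1.95807714e-05 -7.57793569e-02 -1.60262353e-01]
```

View pics/w1.png

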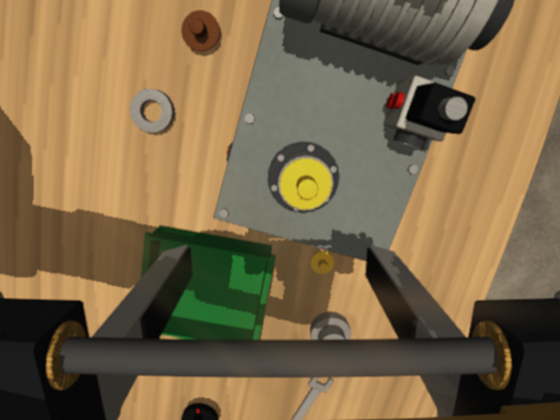

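The wrist view shows the plug flange at (306,183), where the top-camera estimate projects it (304,183). The small look-alike is at (322,262). Next I grasp the plug.

```bash
python3 - <<'E'
from h import *
f=grab('wrist')
h=cv2.cvtColor(f['frame'],cv2.COLOR_BGR2HSV)
m=cv2.inRange(h,(22,120,60),(36,255,255)); m[:, :260]=0; m[:,350:]=0; m[230:]=0
c,_=cv2.findContours(m,cv2.RETR_EXTERNAL,cv2.CHAIN_APPROX_NONE); c=max(c,key=cv2.contourArea)
e=cv2.fitEllipse(cv2.convexHull(c)); p=onplane(f,e[0],0.180)[0]; print(e,p)
p=(p+np.array([0.5838,0.1142,0.18]))/2
arm.reach([p[0],p[1],0.25],down(0.2))
arm.line_to([p[0],p[1],0.2035],vel=0.1)
print(st()['ft_force'],st()['time_s'])
arm.close(10); s=st(); print(s['width'],s['tcp_pos'],s['ft_force'],s['time_s'])
E
```

```text
((305.40423583984375, 183.5932159423828), (51.23692321777344, 51.92573547363281), 43.085514068603516) [0.58564833 0.11354588 0.18      ]
[-0.08837661 -0.89084385  0.21481972] 4.5667
0.0197935451081216 [0.5847268  0.11390064 0.20347087] [ 1.04890781  0.29107838 -0.08330794] 5.6917
```

```bash
python3 - <<'E'
from h import *
p=st()['tcp_pos']
arm.line_to([p[0],p[1],0.27],vel=0.2)
s=st();print(s['width'],s['ft_force'],s['time_s'])
arm.reach([0.484,-0.106,0.16],down(0.0))
arm.line_to([0.484,-0.106,0.055],vel=0.15)
arm.release(); print(st()['time_s'])
arm.line_to([0.484,-0.106,0.16],vel=0.25)
f=grab('top','t2.png'); print(st()['time_s'])
# neck view
arm.reach([0.575,0.07,0.30],down(0.2)); 
f=grab('wrist','w2.png'); print(st()['time_s'],proj(f,[[0.5846,0.1139,0.178]]),f['origin'])
np.save('x.npy',0)
import pickle; pickle.dump({'w2':f},open('w2.pkl','wb'))
x,y=proj(f,[[0.5846,0.1139,0.178]])[0].astype(int)
cv2.imwrite('pics/w2c.png',cv2.resize(f['frame'][max(0,y-60):y+60,x-70:x+70],None,fx=5,fy=5,interpolation=cv2.INTER_CUBIC)); print(x,y)
E
```

```text
0.01965300873662059 [-0.13541327 -0.01693011  0.15864646] 6.175
9.2667
9.8833
10.8917 [[302.87063154 159.05286653]] [0.55996036 0.14376515 0.45819521]
302 159
```

View pics/t2.png

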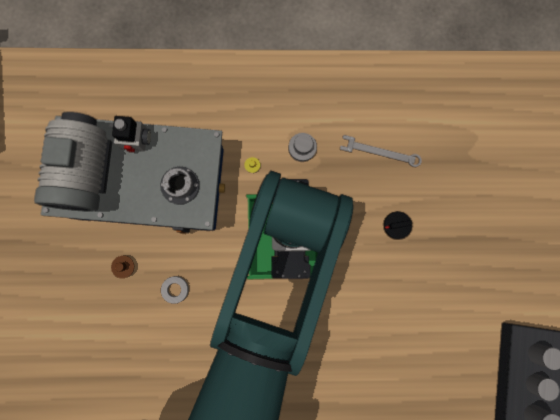

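View pics/w2.png

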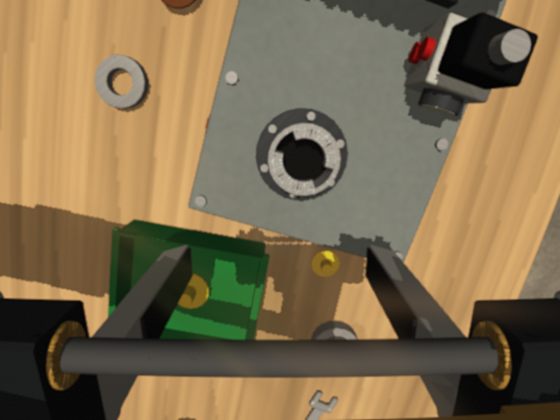

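View pics/w2c.png

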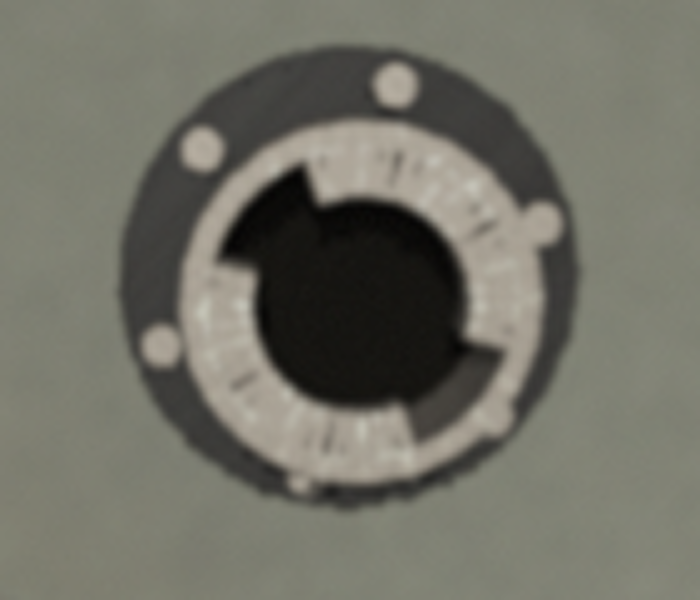

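The plug lies in the bin (wrist view (193,290)). The notches show clearly in the crop, at upper left and lower right. I compute the axis and angle from the notch corners and the rim.

```bash
python3 - <<'E'
from h import *
import pickle
f=pickle.load(open('w2.pkl','rb'))['w2']
P=np.array([[303,163],[221,260],[318,207],[257,268],[503,349],[417,444],[465,343],[403,405]],float)
uv=(P+.5)/5-.5+[232,99]
W=onplane(f,uv,0.178)[:,:2]; print(W.round(4))
A=W[:4].mean(0);B=W[4:].mean(0); print('ang',np.degrees(np.arctan2(*(A-B)[::-1])),'mid',(A+B)/2)
for a,b in ((0,4),(1,5)): pass
# edges: corners pair outer->opp: edge lines
print([np.hypot(*(W[i]-W[j])) for i,j in((0,1),(2,3),(4,5),(6,7))])
# edges across: 0-5? same side walls
for i,j in((0,4),(1,5),(2,6),(3,7),(0,5),(1,4)): print(i,j,np.degrees(np.arctan2(*(W[i]-W[j])[::-1])))
# bore & rim
g=cv2.cvtColor(f['frame'],cv2.COLOR_BGR2GRAY); m=cv2.inRange(g,105,255)
K=np.zeros_like(g); cv2.circle(K,(304,159),39,255,-1)
h=cv2.cvtColor(f['frame'],cv2.COLOR_BGR2HSV)
m=(g>140).astype(np.uint8)*255&K
c,_=cv2.findContours(m,cv2.RETR_EXTERNAL,cv2.CHAIN_APPROX_NONE); c=max(c,key=cv2.contourArea); e=cv2.fitEllipse(cv2.convexHull(c)); print('rim',e,onplane(f,e[0],0.178))
d=(g<45).astype(np.uint8)*255&K
E2=((362+.5)/5-.5+232,(302+.5)/5-.5+99); print(E2,onplane(f,E2,0.178))
# tank cover right edge yaw from top
ft=cv2.imread('pics/t2.png')
E
```

```text
[[0.5721 0.133 ]
 [0.5627 0.1161]
 [0.5757 0.127 ]
 [0.5684 0.116 ]
 [0.6087 0.1114]
 [0.5989 0.0939]
 [0.6026 0.1111]
 [0.5953 0.0996]]
ang 148.98549829234946 mid [0.58553896 0.11351383]
[np.float64(0.01934265812445761), np.float64(0.013192754194436456), np.float64(0.020039613824983576), np.float64(0.013658945922183198)]
0 4 149.42755743333024
1 5 148.48143921135386
2 6 149.46156446113758
3 7 148.59486122003543
0 5 124.43221358518106
1 4 174.16476595180345
rim ((304.65789794921875, 159.2482452392578), (71.6227798461914, 73.97903442382812), 66.02208709716797) [[0.58599353 0.11403095 0.178     ]]
(304.0, 159.0) [[0.58545091 0.11411645 0.178     ]]
```

```bash
python3 - <<'E'
from h import *
import pickle
arm.reach([0.498,-0.415,0.18],down(0.2)); 
f=grab('wrist','w3.png'); print(st()['time_s'],st()['tcp_pos'])
pickle.dump({'w':f},open('w3.pkl','wb'))
x,y=proj(f,[[0.508,-0.3724,0.033]])[0].astype(int); print(x,y)
y0=max(0,y-60)
cv2.imwrite('pics/w3c.png',cv2.resize(f['frame'][y0:y0+120,x-70:x+70],None,fx=5,fy=5,interpolation=cv2.INTER_CUBIC)); print(x-70,y0)
E
```

```text
12.775 [ 0.49895047 -0.41404242  0.18064467]
298 158
228 98
```

View pics/w3c.png

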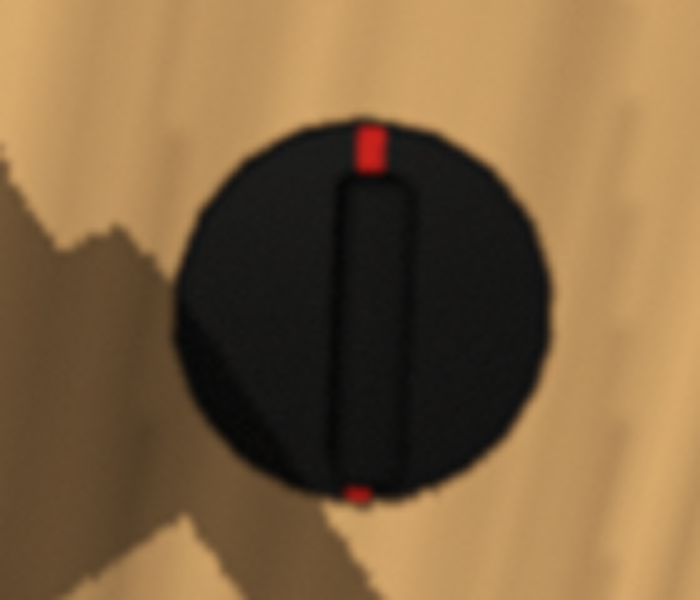

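The cap close-up shows the disc centred near crop (364,310), with red marks at (372,148) and (359,494) in line with the bar.

```bash
python3 - <<'E'
from h import *
import pickle
f=pickle.load(open('w3.pkl','rb'))['w']
def cv(P): return (np.array(P,float)+.5)/5-.5+[228,98]
w=onplane(f,cv([[372,149],[359,494]]),0.033); d=w[0]-w[1]; print('marks',np.degrees(np.arctan2(d[1],d[0])),w)
w=onplane(f,cv([[344,190],[414,190],[329,480],[406,478],[364,310]]),0.059)
w[4]=onplane(f,cv([364,310]),0.033)[0]
a=w[:2].mean(0)-w[2:4].mean(0); print('bar',np.degrees(np.arctan2(a[1],a[0])),w[:4].mean(0),'disc',w[4])
g=cv2.cvtColor(f['frame'],cv2.COLOR_BGR2HSV)
m=((f['frame'].max(2)<50)|((f['frame'][:,:,2]>120)&(f['frame'][:,:,1]<60))).astype(np.uint8); K=np.zeros_like(m); cv2.circle(K,(300,159),45,1,-1); m&=K
c,_=cv2.findContours(m,cv2.RETR_EXTERNAL,cv2.CHAIN_APPROX_NONE); c=max(c,key=cv2.contourArea); e=cv2.fitEllipse(cv2.convexHull(c)); print(e,onplane(f,e[0],0.032))
E
```

```text
marks 100.34266006988757 [[ 0.50558199 -0.34662428  0.033     ]
 [ 0.51621133 -0.40486722  0.033     ]]
bar 100.2890612242007 [ 0.51018091 -0.37427733  0.059     ] disc [ 0.51008853 -0.37322181  0.033     ]
((299.8186950683594, 159.90493774414062), (73.8868637084961, 75.34676361083984), 37.73573303222656) [[ 0.50974333 -0.37368679  0.032     ]]
```

```bash
python3 - <<'E'
from h import *
y=np.radians(10.3)
c=[0.5093,-0.3733]
arm.reach([*c,0.11],down(y)); arm.line_to([*c,0.0545],vel=0.08)
print(st()['ft_force'],st()['time_s'])
arm.close(30); s=st(); print(s['width'],s['tcp_pos'],s['ft_force'],s['time_s'])
arm.line_to([*c,0.09],vel=0.1)
s=st(); print(s['width'],s['ft_force'])
arm.reach([0.5848,0.1139,0.32],down(np.radians(59))) 
s=st(); print(s['time_s'],s['tcp_pos'],s['ft_force'],s['moment'])
f=grab('wrist','w4.png'); g=grab('side','s4.png')
E
```

```text
[0.65510774 0.1044329  0.72964162] 14.0417
0.011593452447612113 [ 0.5093474  -0.37328591  0.05445449] [-0.13797316  0.74885151 -0.49096712] 15.2667
0.011719979588123522 [-0.63365373 -0.05126725 -1.7166006 ]
17.7417 [0.58492612 0.1128339  0.31900989] [-0.33878702 -0.17498886 -2.20893455] [0.00365225 0.0503146  0.01810359]
```

View pics/w4.png

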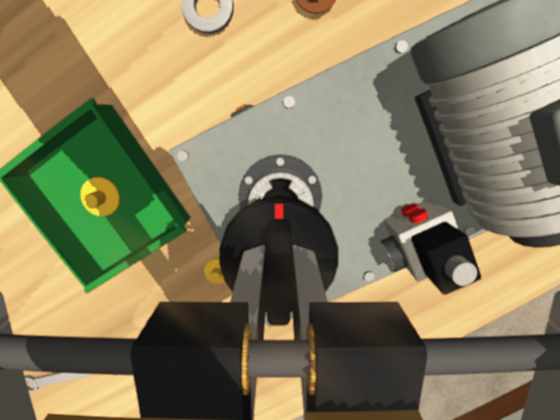

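View pics/s4.png

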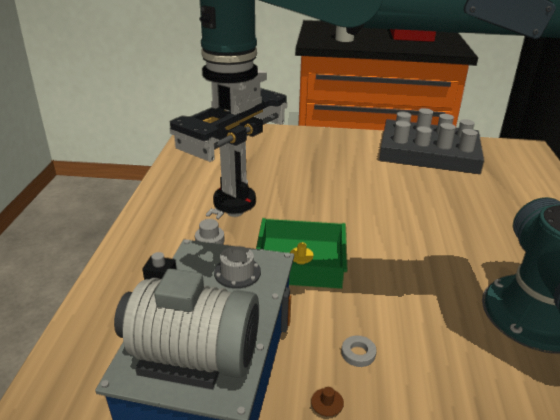

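```bash
cat >> h.py <<'E'
def F(n=3):
    a=[]
    for _ in range(n):
        arm.pause(0.03); a.append(arm.state()['ft_force'])
    return np.mean(a,0)
def show(tag=''):
    s=st(); print(tag,'t%.2f'%s['time_s'],'tcp',(s['tcp_pos']*1000).round(2),'f',F().round(1),'m',s['moment'].round(2))
E
python3 - <<'E'
from h import *
o=down(np.radians(59)); x,y=0.5848,0.1139
arm.line_to([x,y,0.240],o,vel=0.15); arm.pause(0.4); show('hover')
b=F(6); np.save('base.npy',b); print(b)
for z in np.arange(0.236,0.2215,-0.002):
    arm.line_to([x,y,z],o,vel=0.03); f=F()-b; s=st(); print(round(z,4),(s['tcp_pos']*1000).round(2),f.round(1),'%.2f'%s['time_s'])
    if np.abs(f).max()>5: break
E
```

```text
hover t18.93 tcp [585.01 113.95 240.63] f [-0.3 -0.3 -2. ] m [-0.03  0.02  0.04]
[-0.10109129 -0.29869916 -1.84369583]
0.236 [584.74 113.9  235.85] [ 0.4  0.2 -0.5] 19.61
0.234 [584.81 113.88 234.01] [ 0.2 -0.   0.2] 19.96
0.232 [584.77 113.9  231.98] [ 0.4  0.2 -0.2] 20.31
0.23 [584.79 113.88 229.97] [-0.1 -0.   0.3] 20.66
0.228 [584.78 113.9  227.92] [ 0.3  0.3 -0.2] 21.01
0.226 [584.78 113.88 225.95] [0.2 0.6 0.3] 21.36
0.224 [584.79 113.9  223.99] [ 0.2  0.6 -0.3] 21.71
0.222 [584.78 113.91 221.94] [-0.2  0.4 -0. ] 22.06
```

```bash
python3 - <<'E'
from h import *
o=down(np.radians(59)); x,y=0.5848,0.1139; b=np.load('base.npy')
for z in np.arange(0.221,0.2135,-0.001):
    arm.line_to([x,y,z],o,vel=0.03); f=F()-b; s=st(); print(round(z,4),(s['tcp_pos']*1000).round(2),f.round(1),s['moment'].round(2),'%.2f'%s['time_s'])
    if np.abs(f).max()>6.5: break
E
```

```text
0.221 [584.8  113.89 221.  ] [ 0.2 -0.4  0.2] [-0.03  0.04 -0.03] 22.41
0.22 [584.79 113.9  219.96] [ 0.9  0.1 -0.2] [ 0.03  0.02 -0.03] 22.76
0.219 [584.79 113.89 218.96] [ 0.3 -0.2 -0.1] [-0.02 -0.    0.06] 23.11
0.218 [584.79 113.91 217.95] [-0.4  0.4  0.4] [-0.01 -0.03 -0.02] 23.46
0.217 [584.95 113.94 217.44] [0.  0.3 2.2] [-0.01  0.05  0.04] 23.81
0.216 [585.   113.93 216.69] [-0.2  0.5  4.9] [-0.08  0.15  0.02] 24.16
0.215 [585.   113.93 215.36] [-0.1  0.4  5.7] [-0.04  0.04 -0.01] 24.51
0.214 [585.   113.93 214.29] [0.1 0.6 6.7] [ 0.01  0.03 -0.09] 24.86
```

```bash
python3 - <<'E'
from h import *
o=down(np.radians(59)); x,y=0.5849,0.1139; b=np.load('base.npy')
for z in np.arange(0.213,0.2085,-0.001):
    arm.line_to([x,y,z],o,vel=0.03); f=F()-b; s=st(); print(round(z,4),(s['tcp_pos']*1000).round(2),f.round(1),s['moment'].round(2),'%.2f'%s['time_s'])
    if np.abs(f).max()>14: break
E
```

```text
0.213 [584.99 113.91 213.39] [0.1 1.1 7.2] [-0.07  0.18  0.  ] 25.21
0.212 [585.   113.93 212.62] [-0.5  1.1  8.2] [-0.04  0.21  0.04] 25.56
0.211 [584.99 113.94 211.86] [-0.2  0.5  8.4] [-0.02  0.19  0.02] 25.91
0.21 [585.   113.95 211.08] [-0.6  0.6  9.3] [-0.09  0.3   0.01] 26.26
0.209 [585.03 113.94 210.34] [-1.1  0.  10.3] [-0.08  0.29 -0.03] 26.61
```

```bash
python3 - <<'E'
from h import *
x,y=0.5849,0.1139; b=np.load('base.npy')
arm.line_to([x,y,0.2083],down(np.radians(59)),vel=0.03)
for d in list(range(8,81,8)):
    arm.line_to([x,y,0.2083],down(np.radians(59-d)),vel=0.03); f=F()-b; s=st()
    q=s['tcp_rot']; yaw=np.degrees(2*np.arctan2(q[1],q[0]))
    print(d,'yaw%.1f'%yaw,(s['tcp_pos']*1000).round(2),f.round(1),s['moment'].round(2),'%.2f'%s['time_s'])
    if np.abs(f).max()>18 or abs(s['moment'][2])>0.35: print('STOP');break
E
```

```text
8 yaw51.0 [585.31 113.97 209.89] [-0.4  0.6 10.2] [-0.01  0.22 -0.07] 27.25
16 yaw43.0 [585.45 113.91 209.91] [-0.3  0.5 10. ] [-0.07  0.18 -0.11] 27.64
24 yaw35.0 [585.53 113.85 209.95] [0.4 1.  9.5] [-0.05  0.2  -0.13] 28.03
32 yaw27.0 [585.59 113.84 209.95] [-0.3  0.2  9.8] [-0.13  0.23 -0.14] 28.43
40 yaw19.0 [585.59 113.78 209.94] [ 0.1  0.3 10.1] [-0.13  0.14 -0.13] 28.82
48 yaw11.0 [585.6  113.75 209.96] [-0.1  0.4 10.3] [-0.07  0.1  -0.05] 29.21
56 yaw3.0 [585.61 113.75 209.94] [-0.2  0.3 10.5] [-0.14  0.14 -0.11] 29.60
64 yaw-5.0 [585.58 113.73 209.94] [ 0.2  0.5 10.6] [-0.07  0.18 -0.11] 29.99
72 yaw-13.0 [585.59 113.74 209.91] [0.6 0.7 9.9] [-0.12  0.23 -0.14] 30.38
80 yaw-21.0 [585.56 113.73 209.91] [-0.   0.2 10.1] [-0.13  0.25 -0.07] 30.77
```

```bash
python3 - <<'E'
from h import *
x,y=0.5851,0.1138; b=np.load('base.npy')
for d in [82,83,84,85,86,87,88,89,90]:
    arm.line_to([x,y,0.2085],down(np.radians(59-d)),vel=0.03); f=F(4)-b; s=st()
    m=np.mean([ (arm.pause(0.02),arm.state()['moment'][2])[1] for _ in range(4)])
    print(d,(s['tcp_pos']*1000).round(2),f.round(1),'mz%.2f'%m,'%.2f'%s['time_s'])
    if np.abs(f).max()>18 or abs(m)>0.28: print('STOP');break
E
```

```text
82 [585.62 113.72 210.03] [-0.3  0.3 10. ] mz0.07 31.16
83 [585.66 113.72 210.06] [ 0.4  0.5 10. ] mz0.09 31.61
84 [585.67 113.69 210.09] [ 0.1 -0.3 10.2] mz0.09 32.06
85 [585.66 113.73 210.05] [-0.3  0.2 10.2] mz0.08 32.51
86 [585.64 113.73 210.06] [-0.2 -0.1 10.1] mz0.15 32.96
87 [585.55 113.85 210.04] [-0.   0.4  9.8] mz0.15 33.41
88 [585.45 113.96 210.02] [-0.3  0.4 10.2] mz0.14 33.86
89 [585.34 114.15 210.04] [-0.8  0.9 10.3] mz0.18 34.31
90 [585.22 114.28 210.03] [-1.3  1.1 10.8] mz0.22 34.76
```

```bash
python3 - <<'E'
from h import *
x,y=0.5851,0.1138; b=np.load('base.npy')
o=down(np.radians(59-87))
arm.line_to([x,y,0.2085],o,vel=0.03)
for z in (0.2105,0.2115,0.2125,0.2135,0.214,0.2145):
    arm.line_to([x,y,z],o,vel=0.03); f=F(4)-b; s=st()
    print(z,(s['tcp_pos']*1000).round(2),f.round(1),s['moment'].round(2),'%.2f'%s['time_s'])
    if f[2]<-5: break
E
```

```text
0.2105 [585.31 114.21 211.61] [-0.4  1.1  9. ] [0.18 0.33 0.  ] 35.46
0.2115 [585.3  114.18 212.35] [-0.5  1.1  8.2] [ 0.12  0.25 -0.04] 35.84
0.2125 [585.29 114.19 213.11] [-0.1  1.1  8.3] [ 0.17  0.23 -0.04] 36.23
0.2135 [585.29 114.2  213.83] [0.3 1.3 7.6] [ 0.2   0.17 -0.01] 36.61
0.214 [585.27 114.16 213.91] [1.2 2.6 5.5] [ 0.41 -0.15 -0.03] 36.99
0.2145 [585.28 114.11 213.96] [3.1 3.7 2.2] [ 0.65 -0.51 -0.  ] 37.38
```

The cap holds at TCP 213.9 mm (cap centre about 10.9 mm over the rim) while the push drops off, so it is locked. I release it, retreat and check.

```bash
python3 - <<'E'
from h import *
import pickle
arm.release(); show('open')
o=down(np.radians(59-87))
arm.line_to([0.585,0.114,0.29],o,vel=0.12)
# view pose like w2
arm.reach([0.575,0.07,0.30],down(0.2)); arm.pause(0.3)
f=grab('wrist','w5.png'); g=grab('side','s5.png'); print(st()['time_s'])
pickle.dump((f,g),open('w5.pkl','wb'))
x,y=303,159
a=cv2.resize(f['frame'][y-55:y+55,x-55:x+55],None,fx=5,fy=5,interpolation=cv2.INTER_CUBIC)
cv2.imwrite('pics/w5c.png',a)
cv2.imwrite('pics/s5c.png',cv2.resize(g['frame'][200:300,180:360],None,fx=4,fy=4,interpolation=cv2.INTER_CUBIC))
m=((f['frame'].max(2)<50)|((f['frame'][:,:,2]>120)&(f['frame'][:,:,1]<60))).astype(np.uint8); K=np.zeros_like(m); cv2.circle(K,(303,157),60,1,-1); m&=K
c,_=cv2.findContours(m,cv2.RETR_EXTERNAL,cv2.CHAIN_APPROX_NONE); c=max(c,key=cv2.contourArea); e=cv2.fitEllipse(cv2.convexHull(c)); print(e,onplane(f,e[0],0.192))
E
```

```text
open t38.68 tcp [585.1  113.81 214.5 ] f [ 0.2 -0.7  0.3] m [-0.15  0.15  0.03]
40.725
((302.7100830078125, 161.60934448242188), (86.44352722167969, 88.1245346069336), 27.349143981933594) [[0.58471336 0.11441278 0.192     ]]
```

View pics/w5.png

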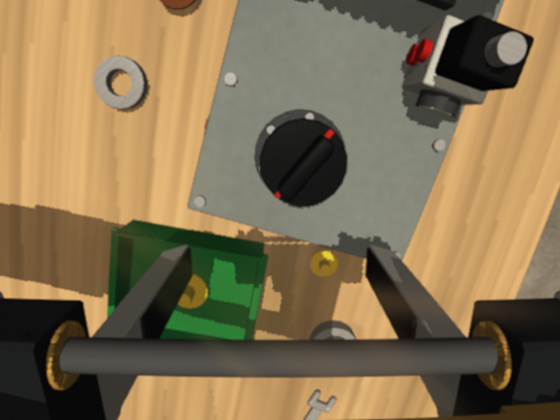

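View pics/s5c.png

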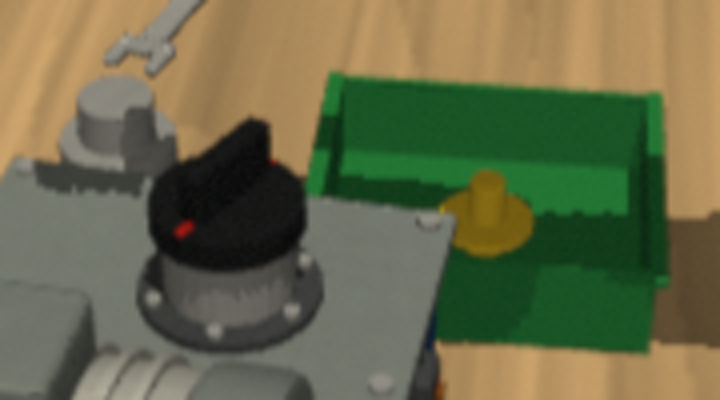

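The wrist view shows the cap level on the neck. Its bar runs from (278,195) to (329,134), square to the notch line, and its centre is within about 1 mm of the neck axis. The plug is in the bin at (193,290), and the fingers are clear of everything.

```bash
python3 - <<'E'
from h import *
import pickle
f,g=pickle.load(open('w5.pkl','rb'))
w=onplane(f,[[329,134],[278,195]],0.192); d=w[0]-w[1]; print(np.degrees(np.arctan2(d[1],d[0])))
arm.job_done()
E
```

```text
62.33050348401712
the job is handed in; nothing more can be done
```

I pulled the larger yellow plug out of the neck and dropped it in the green bin. The breather cap is now locked in the neck, and I handed the job in at about 41 s of the 72 s allowed.

- **Fitting the cap:** I read the notch line from the wrist picture as -31° in the world frame and lowered the cap at that angle. It entered the notches without contact until the gasket touched, at about the expected height. I pushed it down with about 10 N and turned it clockwise until I felt the stop, near 87–90°. The force I read stayed below 11 N in the readings between moves.
- **Lock check:** On easing upward the cap stopped at about 10.9 mm above the rim, against the 11 mm expected when locked. This came from the arm position while I was still gripping; I did not measure the height again after letting go.
- **Last pictures:**
  - The cap's bar lies at 62.3°, against 62° expected.
  - The cap is about 1 mm from the neck axis and looks level.
  - The plug stands in the bin and the gripper is clear of everything.
  - The bearing ring shows no movement. I saw the hub and wrench only in part, apparently unmoved, and did not measure any of the three.
- **Disagreement:** The top and wrist cameras differed by 1.5 to 2 mm on the plug/neck and cap positions, within the stated calibration, so I used positions in between.

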